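# Level the tilting motor table and clamp the motor

### The arm

A 6-joint arm with a two-finger parallel gripper is mounted at the origin on the work surface. World frame = base frame: x ahead of the robot, y to its left, z up, the work surface at z = 0. Lengths are in mm, angles in rad, forces in N, time in s.
With the tool pointing down it reaches from about 350 to 775 mm from the base axis. Payload 7.3 kg.
Tool frame: the origin (TCP) lies on the centre line of the jaws, within the pads' length; the fingertips stand 14 mm ahead of it and the grasp point (between the pads) lies 5 mm behind it; z points along the fingers, y is the line along which they close (so a half turn about z gives the same grasp; the last joint's range is limited). The gripper opens to 92 mm and grips with 3 to 60 N. Pads are 19 mm wide; open, the fingers measure 130 mm over their backs; the gripper's body (75 mm by 190 mm) begins 47 mm behind the grasp point.
Start: joints at [1.041, 0.342, 1.524, -0, 1.275, -0.146], TCP at [196.571, 486.83, 240.741] pointing down, gripper open.
Joint ranges: [-2.53, 2.53], [-0.77, 2.02], [0.04, 2.7], [-1, 4.14], [0.28, 2.66], [-3.11, 3.11]. Speed limits (rad/s): [2.57, 2.57, 3.14, 3.14, 3.14, 3.14].

### API

Orientations are given as [roll, pitch, yaw] about the fixed x, y, z axes, in that order (R = Rz(yaw) Ry(pitch) Rx(roll)).
In Python, from plant import get_obs, capture, bot, spot_in, trace, pinpoint gives the robot as it stands.
- The arm moves only by the tool play_rows, never from a script. Its argument "rows" is a list of rows, each a list of 2 entries, a list of its own where there are three numbers: the shift along the world's x, y, z in units of 3 cm (1.0 is 3 cm), then the turn, a rotation vector about the world's x, y, z in units of 8 degrees (1.0 is 8 degrees). A call has 1 to 12 rows; each row shifts and turns the commanded pose from where the row before left it; what a row does not reach is not made up. A row lasts 1/8 s, in which the tool goes at most 62.5 mm and 10.7 degrees, less where a joint would pass 70% of its speed; a pose out of reach is approached as far as the arm can. A call with a number of a shift or a turn outside -1 to 1 is refused whole. A call with a gripper value outside its range is refused whole. "hand" is the opening, from -1 (shut) to 1 (fully open), set as the call begins (left out, the last holds). The fingers move at their own pace and stop on an object; the grip force is fixed at half the most. Time passes only in rows, so rows that do not move let the fingers close. It gives the time, the measured TCP pose, the force, the opening and the grip force at its end, in the units of the state.
- get_obs(): the state, without advancing time (a new reading comes with each control period).
- capture(name): name is "side" or "top"; returns a dict with "frame" (400x640x3 uint8, red, green, blue), "fov_y" (degrees; the focal length in pixels is half the picture's height over the tangent of half this angle, whatever the lens; pixels are square), "cx", "cy" (the principal point, pixels), "rvec" (rotation vector, rad) and "tvec" (3), from world to camera coordinates, as OpenCV has them. Camera axes: x right, y down, z forward; pixel columns grow to the right and rows downward; lengths in mm; the calibration is good to about 2 mm. A picture is of the moment at which its call begins. There is no depth.
- bot.close_job(): hands the job in; it is judged then, once.
Trained networks look in the newest picture that a camera, given by its name, has taken for a name from the list of things; names that differ only in an ending like _2 or _b are one class to them, and where a whole thing is asked for, a point or a joint stands for the part that bears it (a point fixed in the world has none). Each returns a list of dicts, best first, with "p" (0 to 1); they miss things now and then, are a little off and sometimes report something else, mostly with a low value. They report only what shows in the picture. A call takes as long as a camera call.
- spot_in(query, camera): "at" ([row, column] in pixels, amid what is visible of it).
- trace(query, camera): "mask" (400x640 bool, what is visible of it) and "at" ([row, column] in pixels, amid what is visible of it).
- pinpoint(query, camera): "at" ([row, column] in pixels: a listed point, or the origin of a listed thing).
The state is a dict: "time": time; "joint_positions": joint angles; "dq": joint speeds; "tau": joint torques, N m; "tool_pos": TCP position; "tcp_rot": TCP orientation; "contact_force": force on the tool from outside, world axes, zero at the start; "moment": the same for the moment, N m; "grip_width": finger opening in mm; "finger_force": force on a finger pad.
Only numpy, scipy, OpenCV 4.12 (cv2) and the standard library are available. Lean on these libraries where they do the work, as an engineer would, in place of code of your own. Each camera call takes 0.05 s, during which the arm holds its last target. There are 200 camera calls.

### The job

The motor sits on a hinged table that is low at the knob end. Turn the slanted orange tilt knob until the table is level (dial needle on the red mark), then swing the toggle clamp by its red ball over onto the motor's foot plate so that it holds the motor where it sits. Leave the other things on the bench where they are.

Things in the scene. Friction and masses are not known exactly. Their poses are not given: they have to be found in the camera images.
- nest (a point): Middle of the motor's place on the aluminium platform's top (200 x 140 x 14 mm, 76 mm above the bench when level). x points from the knob end to the hinge (axis 125 mm away, 14 mm below), y across, z out of the platform, upright when level. The motor's foot plate stands here between two 7 mm high lips.
- tilt_table (a joint): Tilt of the hinged platform in rad; reads 0.096 when the platform is level, less while the knob end is low, more when it is too high; range -0.05 to 0.22. One rad of knob moves it 0.04 rad.
- level_needle (a joint): Angle in rad of the blue needle on the round 88 mm dial at the platform's side: 8 times the reading of tilt_table. It reads 0.768 when the needle points to the red mark, which means level.
- knob_grip (a point): Grip point on the axis of the orange wing knob: a bar 66 mm long (this frame's x), 16 mm thick (y), 35 mm tall on a black disc 62 mm across, whose top lies 21 mm below this point; the bar's top is 14 mm above. z is the knob's axis, out of the knob: it leans 35 degrees from vertical, away from the platform. Clockwise, looking along -z, raises the knob end; stiff (about 0.2 N m), stays as left.
- fixture_mid (a point): Fixed point on the bench under the middle of the green cast base (which covers x -0.16 to 0.13, y -0.075 to 0.075, with a 280 mm wide foot for the guard bow at x = -0.05). x points from the knob end to the hinge end, z up. The dial stands at x 0.05, y -0.125, up to 105 mm high.
- clamp (a joint): Angle in rad of the toggle clamp: 0 = open, arm standing up and leaning back; about 2.0 = closed, its rubber pad down on the motor's foot plate. Its weighted handle holds it open below about 1.2 and lets it fall shut beyond.
- clamp_ball (a point): Centre of the clamp's red ball, 28 mm in diameter, on a 12 mm rod. Open, it lies 102 mm beyond the clamp's pivot (away from the motor) and 18 mm above it; it swings up and over on a 104 mm radius to 60 mm on the motor's side of the pivot and 85 mm above it. Can be pinched from above, fingers closing along the nest's y. Needs about 2 N.
- clamp_pivot (a point): Clamp pivot on the platform; the pivot axis is along the nest's y, 40 mm above the platform's top and 110 mm along the nest's +x from its middle.
- motor: Silver electric motor (56 mm across, 100 mm long along y, top 74 mm up) on a dark foot plate 120 x 86 x 14 mm, 0.4 to 0.85 kg, loose on the platform. Origin under the middle of the foot plate; x as the nest's x, and at the nest's origin. The clamp pad presses on the bare flange at x = +0.039.
- jar: Bystander: amber jar 64 mm across, 75 mm high, beside the fixture. Origin under its middle.
- screwdriver: Bystander: screwdriver 180 mm long, lying along its x, beside the fixture.
- spray_white: Bystander: white spray can 64 mm across, 190 mm high. Origin under its middle.
- spray_red: Bystander: red spray can 60 mm across, 160 mm high. Origin under its middle.
- bit_block: Bystander: orange block 100 x 60 x 30 mm with drill bits. Origin under its middle.
- parts_tray: Bystander: shallow aluminium tray 120 x 90 x 25 mm. Origin under its middle.
- hammer: Bystander: hammer 220 mm long, lying along its x.
- bow_mid (a point): Middle of the fixed steel guard bow's crossbar (14 mm tube, 190 mm along fixture_mid's y, 265 mm above the bench). It hangs above the knob, 35 mm nearer the platform, its legs 125 mm to either side: the tool must come in slanted along the knob's axis, below the bow.

How it is judged (in metres and radians):
On the way, in this order (a step that is already met when the one before it is completed fails the run):
1. the table is level to about 1 degree, the clamp still open (angle between nest's own z axis and vertical below 0.018 rad and value of joint clamp below 0.5 rad), for 0.4 s.
2. the clamp is swung over centre onto the motor's foot plate (value of joint clamp above 1.85 rad and contact force between clamp and motor above 1 N), for 0.2 s.
At the end, for the whole second after the job is handed in: the table is level within 1 degree (0.018 rad), the clamp is closed past 1.85 rad and presses on the motor with over 1 N, the motor stands flat and at rest on the platform within 12 mm of the nest's middle (all of step 2 and angle between nest's own z axis and vertical below 0.018 rad and distance between motor and nest below 0.012 m and angle between the z axis of motor and the z axis of nest, either way round below 0.03 rad and linear speed of motor below 0.02 m/s); the robot touches nothing.
It fails at once if the motor is knocked out of its place on the table (horizontal distance between motor and nest above 0.02 m).
It fails at once if a bystander is shifted by more than 30 mm (distance of any of jar, screwdriver, spray_white, spray_red, bit_block, parts_tray, hammer from where it was at the start of the episode above 0.03 m).
It also fails if it takes over 64 s, if anything falls off the work surface, if the arm or the gripper's body presses on something with over 40 N, if the wrist force passes 120 N, or if a joint passes its speed limit or range.

## Working session

There is one attempt and no reset: what is moved stays moved. The work goes in short steps, Python scripts to look and compute and a tool call to move; the robot and the scene stay as the last step left them, time stands still between calls to the robot, and variables do not carry over. Pictures are saved under pics/ and viewed, at most 10 in all, crops included, and the job is handed in when it is done.

Besides the shell and the picture viewer there is one more tool, called after ">>>" as name(argument=value, ...) on one line, values as JSON. play_rows: Moves the arm, as the interface text tells. Shifts and turns lie within -1 to 1; 1 stands for 3 cm of shift or 8 degrees of turn. Its arguments: {"type":"object","properties":{"rows":{"type":"array"},"hand":{"type":"number"}},"required":["rows"]}

```bash
ls; mkdir -p pics
cat > h.py <<'E'
import numpy as np, cv2
from plant import get_obs, capture, bot, spot_in, trace, pinpoint
from scipy.spatial.transform import Rotation as R
def cam(name):
    c=capture(name); f=200/np.tan(np.radians(c['fov_y'])/2)
    c['f']=f; c['Rm']=cv2.Rodrigues(np.array(c['rvec'],float))[0]; c['t']=np.array(c['tvec'],float).ravel(); return c
def ray(c,at):
    d=np.array([(at[1]-c['cx'])/c['f'],(at[0]-c['cy'])/c['f'],1.]); return -c['Rm'].T@c['t'], c['Rm'].T@d/np.linalg.norm(d)
def proj(c,p):
    q=c['Rm']@np.array(p,float)+c['t']; return [c['cy']+c['f']*q[1]/q[2], c['cx']+c['f']*q[0]/q[2]]
def tri(c1,a1,c2,a2):
    o1,d1=ray(c1,a1);o2,d2=ray(c2,a2)
    s=np.linalg.lstsq(np.stack([d1,-d2],1),o2-o1,rcond=None)[0]
    p,q=o1+s[0]*d1,o2+s[1]*d2; return (p+q)/2,np.linalg.norm(p-q)
def onz(c,at,z):
    o,d=ray(c,at); return o+d*(z-o[2])/d[2]
E
python3 - <<'E'
from h import *
s=cam('side');t=cam('top')
for n,c in (('side',s),('top',t)):
    cv2.imwrite(f'pics/{n}0.png',c['frame'][:,:,::-1]); print(n,c['f'],c['cx'],c['cy'],(-c['Rm'].T@c['t']).round())
for q in ['nest','knob_grip','fixture_mid','clamp_ball','clamp_pivot','bow_mid','motor','jar','screwdriver','spray_white','spray_red','bit_block','parts_tray','hammer']:
    a=pinpoint(q,'side');b=pinpoint(q,'top')
    f=lambda l:[(np.round(x['at']).tolist(),round(x['p'],2)) for x in l[:2]]
    print(q,f(a),f(b),end=' ')
    if a and b: p,e=tri(s,a[0]['at'],t,b[0]['at']); print(p.round(),round(e,1))
    else: print()
print(get_obs())
E
```

```text
pics
side 409.7694877417209 324.11757465662924 199.2219117581842 [510. 834. 962.]
top 382.2773517879967 315.73874246570495 201.52613047330098 [ 440.  -48. 1267.]
nest [([227.0, 338.0], 0.81), ([191.0, 348.0], 0.31)] [([220.0, 316.0], 0.71)] [519. -35.  72.] 6.5
knob_grip [([190.0, 351.0], 0.69), ([153.0, 349.0], 0.48)] [([233.0, 368.0], 0.64)] [ 476. -195.   83.] 1.5
fixture_mid [] [] 
clamp_ball [] [([198.0, 255.0], 0.55)] 
clamp_pivot [([242.0, 323.0], 0.67), ([162.0, 309.0], 0.23)] [([212.0, 285.0], 0.75), ([252.0, 275.0], 0.34)] [552.  58. 105.] 9.9
bow_mid [([152.0, 349.0], 0.7)] [] 
motor [([226.0, 336.0], 0.71)] [([216.0, 315.0], 0.92), ([163.0, 332.0], 0.2)] [527. -33.  80.] 8.4
jar [([277.0, 373.0], 0.88), ([379.0, 279.0], 0.73)] [([253.0, 274.0], 0.63), ([210.0, 282.0], 0.42)] [416. 105.  15.] 11.1
screwdriver [([190.0, 346.0], 0.69), ([232.0, 272.0], 0.49)] [([162.0, 330.0], 0.78)] [581. -63. 230.] 176.3
spray_white [([177.0, 288.0], 0.8)] [([165.0, 405.0], 0.67)] [ 703. -336.   14.] 6.5
spray_red [([159.0, 309.0], 0.94)] [([182.0, 440.0], 0.66)] [ 639. -449.   17.] 2.2
bi
[... 301 characters left out ...]
10.  -5.] 0.3
{'time': 1.5, 'joint_positions': array([ 1.04100633e+00,  3.42017325e-01,  1.52410350e+00,  1.48743551e-05,
        1.27540177e+00, -1.46008234e-01]), 'dq': array([-0.00038081,  0.00019061,  0.00113088, -0.00111159,  0.00035447,
        0.00036744]), 'tau': array([ 8.16958509e-04, -4.31137025e+01, -2.44474822e+01,  7.19642336e-02,
        4.85467818e-02,  2.16462283e-06]), 'tool_pos': array([196.56337221, 486.83173842, 240.73028486]), 'tcp_rot': array([ 3.14152127e+00, -3.88545798e-06,  2.75780656e+00]), 'contact_force': array([ 0.38242758,  0.5039877 , -1.00682557]), 'moment': array([ 0.00999187, -0.03426188,  0.0151561 ]), 'finger_force': 0.0, 'grip_width': 91.88224300421386}
```

View images.

View pics/side0.png

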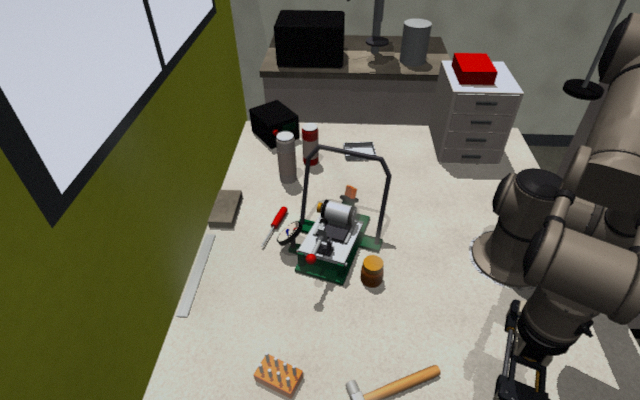

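View pics/top0.png

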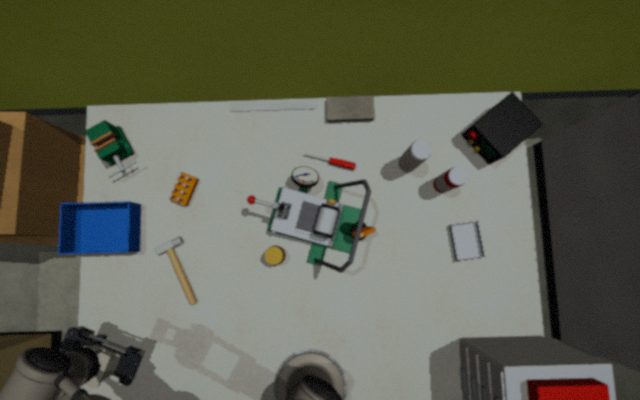

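Run:
```python
from h import *
s=cam('side');t=cam('top')
a=s['frame'][135:285,255:405,::-1]; b=t['frame'][150:300,235:385,::-1]
z=lambda i,k:cv2.resize(i,None,fx=k,fy=k,interpolation=cv2.INTER_CUBIC)
d=np.vstack([s['frame'][215:250,270:310,::-1],t['frame'][160:195,285:325,::-1]])
cv2.imwrite('pics/z1.png',np.hstack([z(a,4),cv2.copyMakeBorder(z(d,5),0,250,0,0,0)]))
cv2.imwrite('pics/z2.png',z(b,4))
```

```text
(no output)
```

View pics/z1.png

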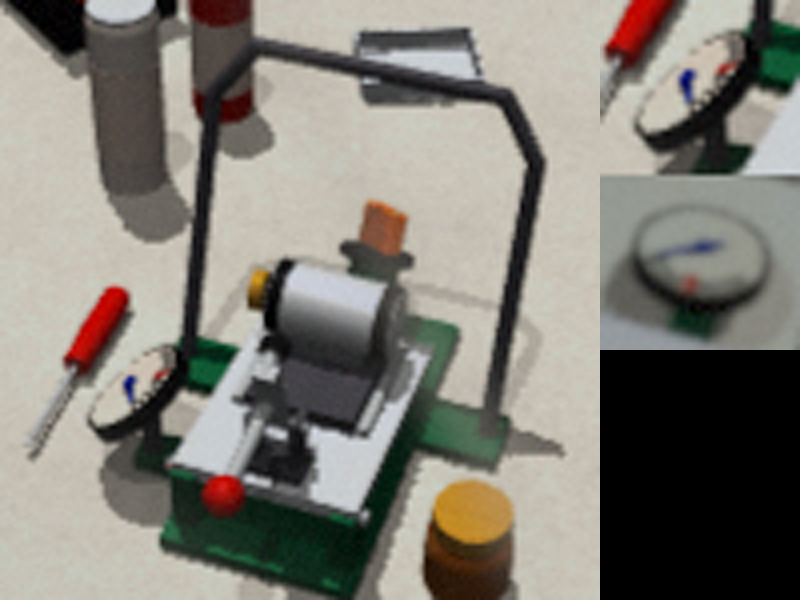

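View pics/z2.png

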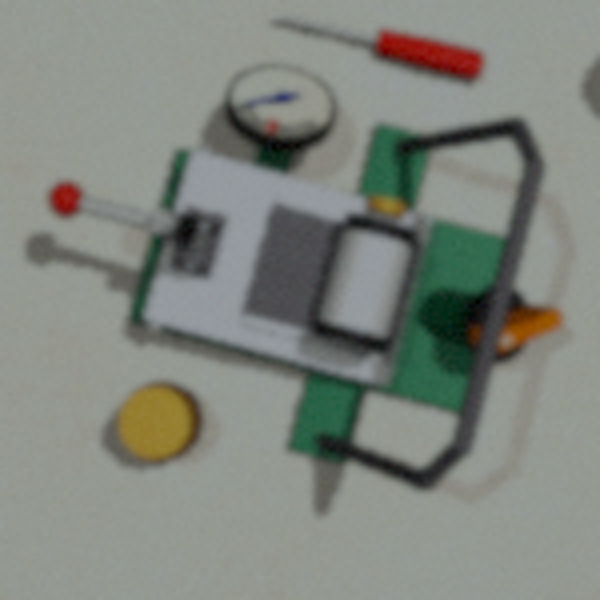

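```bash
cat > fit.py <<'E'
from h import *
s=cam('side');t=cam('top')
def blob(c,q,lo,hi,box):
    hsv=cv2.cvtColor(c['frame'],cv2.COLOR_RGB2HSV); m=cv2.inRange(hsv,lo,hi); r0,r1,c0,c1=box
    k=np.zeros_like(m);k[r0:r1,c0:c1]=m[r0:r1,c0:c1]; ys,xs=np.nonzero(k); print(q,len(ys),ys.mean().round(1),xs.mean().round(1)); return [ys.mean(),xs.mean()],k
bs,_=blob(s,'ball',(0,150,90),(6,255,255),(245,275,295,325)); bt,_=blob(t,'ball',(0,150,90),(6,255,255),(185,215,240,265))
ball,e=tri(s,bs,t,bt); print('ball',ball.round(1),e)
ks,mk=blob(s,'knob',(5,130,60),(16,255,255),(183,203,340,362)); kt,mt=blob(t,'knob',(5,130,60),(18,255,255),(222,245,350,382))
kn,e=tri(s,ks,t,kt); print('knobbar~',kn.round(1),e)
b=[]
for z in [(191.2,370),(262.5,350)]: b.append(onz(t,z,265)); print('bowT',b[-1].round(1))
for z in [(146.2,319.5),(158.7,382.5)]: print('bowS',onz(s,z,265).round(1))
def px(c,u,v,o): return (o[0]+v/4-.375,o[1]+u/4-.375)
for u,v in [(190,150),(140,320),(420,212),(388,385)]: print('plat',onz(t,px(t,u,v,(150,235)),74).round(1))
for k,n in((mk,'s'),(mt,'t')):
    print(n,cv2.minAreaRect(cv2.findNonZero(k)))
E
python3 fit.py
```

```text
ball 65 257.4 310.3
ball 33 199.3 250.9
ball [582.7 153.9 149.8] 1.3284314363886498
knob 96 191.4 350.5
knob 105 231.1 365.6
knobbar~ [ 480.1 -187.6   84. ] 1.329659699712876
bowT [ 579.3 -182.4  265. ]
bowT [ 394.7 -122.4  265. ]
bowS [ 579.2 -178.5  265. ]
bowS [ 395.1 -125.   265. ]
plat [627.3  68.5  74. ]
plat [494.4 110.   74. ]
plat [ 572.6 -111.2   74. ]
plat [438.6 -81.6  74. ]
s ((350.26470947265625, 191.44117736816406), (9.943960189819336, 10.914102554321289), 14.03624439239502)
t ((363.8938293457031, 231.86643981933594), (8.772623062133789, 21.600513458251953), 65.55604553222656)
```

```bash
cat > knob.py <<'E'
from h import *
import itertools
yaw=np.radians(72.75); X=np.array([np.cos(yaw),np.sin(yaw),0]); Y=np.array([-np.sin(yaw),np.cos(yaw),0]); Z=np.array([0,0,1.])
A=-np.sin(np.radians(35))*X+np.cos(np.radians(35))*Z   # knob axis
B=Y; C=np.cross(A,Y)  # in-plane: B, C
def bar(g,phi):
    u=np.cos(phi)*C+np.sin(phi)*B; v=np.cross(A,u)
    return [g+33*i*u+8*j*v+k*A for i in(-1,1) for j in(-1,1) for k in(-21,14)]
def fitknob(s,t,g0):
    K=4; ms=[]
    for c,(r0,r1,c0,c1) in((s,(175,208,335,368)),(t,(218,250,345,385))):
        f=cv2.cvtColor(c['frame'],cv2.COLOR_RGB2HSV); m=cv2.inRange(f,(4,110,50),(19,255,255))
        k=np.zeros_like(m);k[r0:r1,c0:c1]=m[r0:r1,c0:c1]
        ms.append((c,k>0,(r0,r1,c0,c1)))
    def score(p):
        g=g0+p[0]*X+p[1]*Y+p[2]*Z; S=0
        for c,m,(r0,r1,c0,c1) in ms:
            pts=np.array([proj(c,q) for q in bar(g,p[3])]); P=((pts[:,::-1]-[c0,r0]+.5)*K).astype(np.float32)
            im=np.zeros(((r1-r0)*K,(c1-c0)*K),np.uint8); cv2.fillConvexPoly(im,cv2.convexHull(P).astype(np.int32),1)
            fr=cv2.resize(im.astype(np.float32),(c1-c0,r1-r0),interpolation=cv2.INTER_AREA)
            mm=m[r0:r1,c0:c1].astype(np.float32); w=np.ones_like(mm)
            if c is t:
                a,b=proj(c,g_bow+95*Y),proj(c,g_bow-95*Y)
                cv2.line(w,(int(round(a[1]-c0)),int(round(a[0]-r0))),(int(round(b[1]-c0)),int(round(b[0]-r0))),0,6)
            S+=1-(w*np.minimum(fr,mm)).sum()/(w*np.maximum(fr,mm)).sum()
        return S
    g_bow=np.array([487,-152,265.])
    from scipy.optimize import minimize
    out=[]
    for phi in np.arange(0,np.pi,np.pi/8):
        r=minimize(score,[0,0,0,phi],method='Nelder-Mead',options=dict(initial_simplex=np.array([[0,0,0,phi]]+[[8*(i==0),8*(i==1),8*(i==2),phi+.3*(i==3)] for i in range(4)])))
        out.append((r.fun,r.x))
    out.sort(key=lambda o:o[0]); return out[:3]
if __name__=='__main__':
    s=cam('side');t=cam('top'); g0=np.array([476.7,-185.5,85])
    for f,x in fitknob(s,t,g0): print(round(f,3),x.round(2),(g0+x[0]*X+x[1]*Y+x[2]*Z).round(1))
E
python3 knob.py
```

```text
0.38 [ 3.81 -2.45  7.59  2.67] [ 480.2 -182.6   92.6]
0.406 [ 7.76 -1.18 10.33 -0.46] [ 480.1 -178.4   95.3]
0.454 [-1.92 -4.24  1.59  2.67] [ 480.2 -188.6   86.6]
```

```bash
cat >> h.py <<'E'
def go(Rt,p):
    o=get_obs(); Rc=R.from_euler('xyz',o['tcp_rot']); w=(R.from_matrix(Rt)*Rc.inv()).as_rotvec()
    print('shift units',((np.array(p)-o['tool_pos'])/30).round(2),'turn units',(np.degrees(w)/8).round(2),'tcp',o['tool_pos'].round(1),'q',o['joint_positions'].round(2),'F',o['contact_force'].round(1),'t',o['time'])
E
cat > tgt.py <<'E'
from knob import *
G=np.array([479,-184,91.])
def knobR(phi):
    u=np.cos(phi)*C+np.sin(phi)*B; v=np.cross(A,u); z=-A; 
    return np.stack([np.cross(v,z),v,z],1)
E
python3 - <<'E'
from tgt import *
print(A,C,B); Rt=knobR(-0.46); print(Rt[:,1])
go(Rt,G+120*A)
E
```

```text
[-0.17008926 -0.54777694  0.81915204] [-0.24291264 -0.78230654 -0.57357644] [-0.95501994  0.29654157  0.        ]
[0.96358861 0.08158669 0.25463817]
shift units [  8.73 -24.55  -1.71] turn units [ 4.47  0.97 -7.12] tcp [196.6 486.8 240.7] q [ 1.04  0.34  1.52 -0.    1.28 -0.15] F [-0.3 -0.   0. ] t 1.8
```

>>> play_rows(rows=[[[0.7,-0.9,0.5],[0,0,-0.4]],[[0.7,-0.9,0.5],[0,0,-0.4]],[[0.7,-0.9,0.5],[0,0,-0.4]],[[0.7,-0.9,0.5],[0,0,-0.4]],[[0.7,-0.9,0.5],[0,0,-0.4]],[[0.7,-0.9,0.5],[0,0,-0.4]],[[0.7,-0.9,0.5],[0,0,-0.4]],[[0.7,-0.9,0.5],[0,0,-0.4]],[[0.7,-0.9,0.5],[0,0,-0.4]],[[0.7,-0.9,0.5],[0,0,-0.4]],[[0.7,-0.9,0.5],[0,0,-0.4]],[[0.7,-0.9,0.5],[0,0,-0.4]]], hand=1)

```text
time: 3.3
tool_pos: [449.1, 161.9, 421.3]
tcp_rot: [3.141, 0.0, 2.086]
contact_force: [0.5, 1.1, -0.5]
grip_width: 91.6
finger_force: 0.0
```

>>> play_rows(rows=[[[0,-1,0],[0,0,-0.2]],[[0,-1,0],[0,0,-0.2]],[[0,-1,0],[0,0,-0.2]],[[0,-1,0],[0,0,-0.2]],[[0,-1,0],[0,0,-0.2]],[[0,-1,0],[0,0,-0.2]],[[0,-1,0],[0,0,-0.2]],[[0,-1,0],[0,0,-0.2]],[[0,-1,0],[0,0,-0.2]],[[0,-1,0],[0,0,-0.2]],[[0,-1,0],[0,0,-0.2]],[[0,-1,0],[0,0,-0.2]]])

```text
time: 4.8
tool_pos: [448.4, -198.1, 420.8]
tcp_rot: [3.141, -0.0, 1.752]
contact_force: [-0.5, -0.0, 0.1]
grip_width: 91.4
finger_force: 0.0
```

Run:
```python
from tgt import *
go(knobR(-0.46),G+120*A)
```

```text
shift units [ 0.34 -1.72 -7.72] turn units [ 4.19 -1.25 -0.15] tcp [ 448.4 -198.1  420.8] q [-0.57  0.2   1.23  0.    1.71 -0.75] F [-0.5 -0.   0.1] t 4.8
```

>>> play_rows(rows=[[[0,-1,0],[0.7,-0.21,-0.02]],[[0,-1,0],[0.7,-0.21,-0.02]],[[0,-1,0],[0.7,-0.21,-0.02]],[[0,-1,-0.7],[0.7,-0.21,-0.03]],[[0,-1,-0.7],[0.7,-0.21,-0.03]],[[0,0,-0.8],[0.7,-0.2,-0.03]],[[0,0,-0.6],[0,0,0]],[[0,0,0],[0,0,0]]])

```text
time: 5.8
tool_pos: [448.2, -347.3, 335.3]
tcp_rot: [2.84, -0.544, 1.813]
contact_force: [-0.5, 0.5, 0.3]
grip_width: 91.8
finger_force: 0.0
```

Run:
```python
from tgt import *
go(knobR(-0.46),G+120*A)
```

```text
shift units [ 0.35  3.25 -4.87] turn units [-0.03 -0.01  0.  ] tcp [ 448.2 -347.3  335.3] q [-1.03  0.56  1.07  0.47  1.92 -1.12] F [-0.5  0.5  0.3] t 5.8
```

>>> play_rows(rows=[[[0.07,0.65,-0.97],[0,0,0]],[[0.07,0.65,-0.97],[0,0,0]],[[0.07,0.65,-0.97],[0,0,0]],[[0.07,0.65,-0.97],[0,0,0]],[[0.07,0.65,-0.97],[0,0,0]],[[0.17,0.55,-0.82],[0,0,0]],[[0.17,0.55,-0.82],[0,0,0]],[[0,0,0],[0,0,0]]])

```text
time: 6.8
tool_pos: [469.4, -215.4, 142.2]
tcp_rot: [2.839, -0.542, 1.817]
contact_force: [-0.0, -0.5, 0.6]
grip_width: 91.7
finger_force: 0.0
```

Run:
```python
from tgt import *
go(knobR(-0.46),G)
s=cam('side');t=cam('top')
z=lambda i,k:cv2.resize(i,None,fx=k,fy=k,interpolation=cv2.INTER_CUBIC)
cv2.imwrite('pics/z3.png',np.hstack([z(s['frame'][140:240,300:400,::-1],4),z(t['frame'][180:280,320:420,::-1],4)]))
```

```text
shift units [ 0.32  1.05 -1.71] turn units [-0.01  0.   -0.02] tcp [ 469.4 -215.4  142.2] q [-0.88  0.58  1.6   0.52  1.36 -1.25] F [-0.  -0.5  0.6] t 6.8
```

View pics/z3.png

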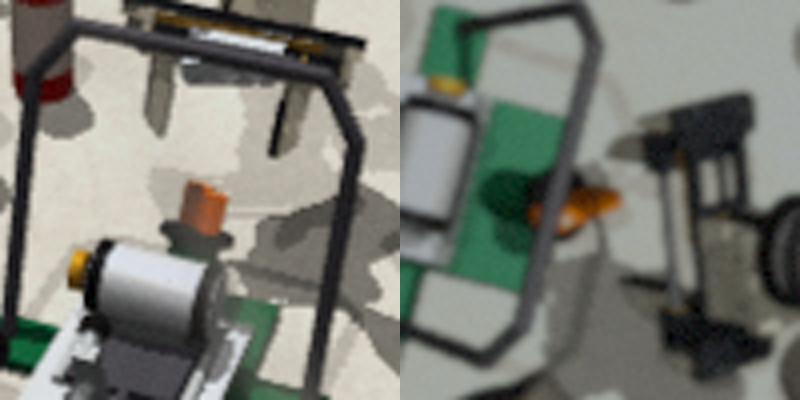

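>>> play_rows(rows=[[[0.08,0.25,-0.41],[0,0,0]],[[0.08,0.25,-0.41],[0,0,0]],[[0.08,0.25,-0.41],[0,0,0]],[[0.07,0.25,-0.4],[0,0,0]],[[0,0,0],[0,0,0]]])

```text
time: 7.52
tool_pos: [478.2, -185.5, 92.1]
tcp_rot: [2.84, -0.543, 1.815]
contact_force: [0.0, 1.3, 0.2]
grip_width: 92.1
finger_force: 0.0
```

>>> play_rows(rows=[[[0,0,0],[0,0,0]],[[0,0,0],[0,0,0]],[[0,0,0],[0,0,0]],[[0,0,0],[0,0,0]],[[0,0,0],[0,0,0]]], hand=-1)

```text
time: 8.15
tool_pos: [478.6, -186.8, 93.2]
tcp_rot: [2.839, -0.54, 1.815]
contact_force: [-0.5, 0.4, -0.5]
grip_width: 46.2
finger_force: 0.0
```

Run:
```python
from tgt import *
go(knobR(-0.46),G); o=get_obs(); print(o['moment'],o['grip_width'],o['finger_force'])
```

```text
shift units [ 0.01  0.09 -0.07] turn units [-0.    0.01 -0.  ] tcp [ 478.6 -186.8   93.2] q [-0.83  0.63  1.68  0.55  1.23 -1.29] F [-0.5  0.4 -0.5] t 8.15
[-0.39952334  0.19843159 -0.02408533] 46.167179749475174 0.0
```

>>> play_rows(rows=[[[0,0,0],[0,0,0]],[[0,0,0],[0,0,0]],[[0,0,0],[0,0,0]],[[0,0,0],[0,0,0]],[[0,0,0],[0,0,0]],[[0,0,0],[0,0,0]]])

```text
time: 8.9
tool_pos: [479.7, -186.6, 93.5]
tcp_rot: [2.836, -0.54, 1.815]
contact_force: [5.7, 2.2, -0.8]
grip_width: 16.3
finger_force: 28.6
```

Run:
```python
from tgt import *
go(knobR(-0.46),G); o=get_obs(); print(o['moment'],o['grip_width'],o['finger_force']); print((-A).round(3))
```

```text
shift units [-0.02  0.09 -0.08] turn units [-0.    0.02  0.  ] tcp [ 479.7 -186.6   93.5] q [-0.83  0.63  1.67  0.56  1.23 -1.29] F [ 5.7  2.2 -0.8] t 8.9
[-0.18599843 -0.57514459 -0.31205029] 16.306145777586664 28.5802778264042
[ 0.17   0.548 -0.819]
```

>>> play_rows(rows=[[[0.05,0,0],[0.17,0.548,-0.819]],[[0,0,0],[0.17,0.548,-0.819]],[[0,0,0],[0.17,0.548,-0.819]],[[0,0,0],[0.17,0.548,-0.819]],[[0,0,0],[0.17,0.548,-0.819]],[[0,0,0],[0.17,0.548,-0.819]],[[0,0,0],[0.17,0.548,-0.819]],[[0,0,0],[0.17,0.548,-0.819]],[[0,0,0],[0.17,0.548,-0.819]],[[0,0,0],[0.17,0.548,-0.819]],[[0,0,0],[0.17,0.548,-0.819]],[[0,0,0],[0,0,0]]])

```text
time: 10.4
tool_pos: [479.5, -186.2, 93.6]
tcp_rot: [-2.588, -0.276, 0.116]
contact_force: [-4.6, -0.2, 5.0]
grip_width: 16.3
finger_force: 29.0
```

```bash
cat > dial.py <<'E'
from tgt import *
def dial(name,s,t):
    go(knobR(-0.46),G)
    z=lambda i,k:cv2.resize(i,None,fx=k,fy=k,interpolation=cv2.INTER_CUBIC)
    cv2.imwrite(f'pics/{name}.png',np.hstack([z(t['frame'][160:195,285:325,::-1],10),z(s['frame'][215:250,270:310,::-1],10)]))
    def fit(c,box):
        r0,r1,c0,c1=box; f=c['frame'][r0:r1,c0:c1].astype(int); 
        bl=np.clip(f[:,:,2]-(f[:,:,0]+f[:,:,1])/2-12,0,None); rd=np.clip(f[:,:,0]-(f[:,:,1]+f[:,:,2])/2-15,0,None)
        o=[]
        for w in(bl,rd):
            ys,xs=np.nonzero(w); k=w[ys,xs]; o.append([(ys,xs,k)])
            print('cent',(ys*k).sum()/k.sum()+r0,(xs*k).sum()/k.sum()+c0,len(k),'span',ys.min()+r0,ys.max()+r0,xs.min()+c0,xs.max()+c0)
        return o
    fit(t,(162,192,288,322)); fit(s,(220,246,284,303))
if __name__=='__main__':
    import sys; dial(sys.argv[1],cam('side'),cam('top')); o=get_obs(); print(o['moment'],o['grip_width'])
E
python3 dial.py d1
```

```text
shift units [-0.02  0.07 -0.09] turn units [-1.87 -6.02  8.99] tcp [ 479.5 -186.2   93.6] q [-0.83  0.63  1.67  0.55  1.23  0.25] F [-3.6 -0.4  5.6] t 10.5
cent 174.4019801980198 304.4237623762376 22 span 172 178 300 307
cent 181.35786435786434 302.5151515151515 17 span 179 183 301 304
cent 230.48234463276836 288.0035310734463 15 span 229 231 285 292
cent 227.61024844720498 294.111801242236 54 span 222 230 285 297
[0.13831919 0.5905245  0.49750075] 15.961107181476377
```

View pics/d1.png

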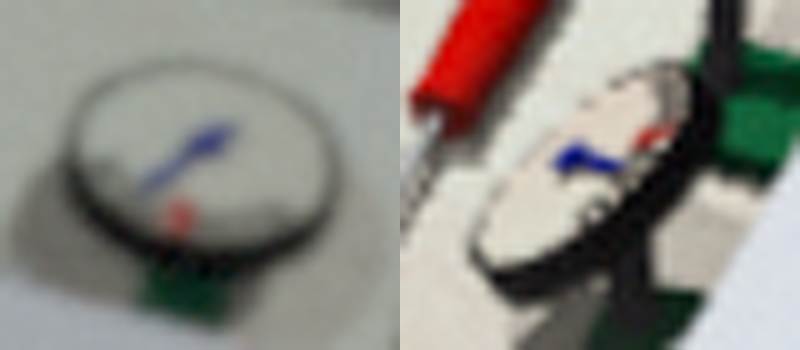

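>>> play_rows(rows=[[[0,0,0],[0.17,0.548,-0.819]],[[0,0,0],[0.17,0.548,-0.819]],[[0,0,0],[0.17,0.548,-0.819]],[[0,0,0],[0.17,0.548,-0.819]],[[0,0,0],[0.17,0.548,-0.819]],[[0,0,0],[0.17,0.548,-0.819]],[[0,0,0],[0.17,0.548,-0.819]],[[0,0,0],[0.17,0.548,-0.819]],[[0,0,0],[0.17,0.548,-0.819]],[[0,0,0],[0.17,0.548,-0.819]],[[0,0,0],[0.17,0.548,-0.819]],[[0,0,0],[0,0,0]]])

```text
time: 12.0
tool_pos: [479.7, -186.1, 93.8]
tcp_rot: [-2.802, 0.519, -1.25]
contact_force: [-3.5, 1.9, 5.8]
grip_width: 16.1
finger_force: 29.2
```

```bash
python3 dial.py d2
```

```text
shift units [-0.02  0.07 -0.09] turn units [ -3.72 -12.06  18.  ] tcp [ 479.7 -186.    93.8] q [-0.83  0.63  1.67  0.55  1.23  1.79] F [-3.   1.1  6.5] t 12.1
cent 174.5482546201232 305.0041067761807 18 span 172 179 303 306
cent 181.5668549905838 302.39924670433146 15 span 180 183 301 304
cent 229.744 288.19876923076924 21 span 227 232 284 294
cent 227.58783783783784 294.2837837837838 47 span 222 233 285 297
[0.39003865 0.43526395 0.32686829] 15.975944943499611
```

View pics/d2.png

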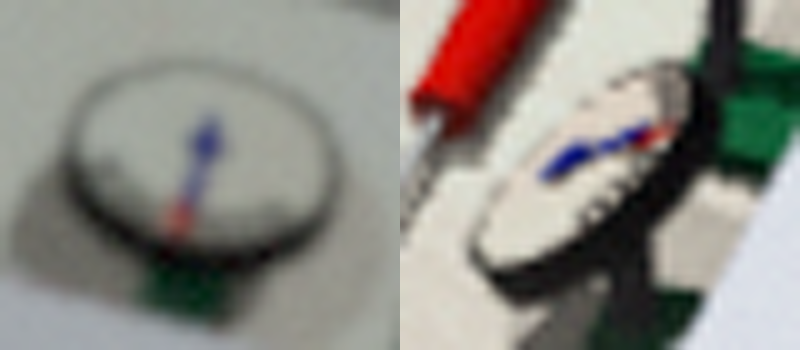

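>>> play_rows(rows=[[[0,0,0],[-0.1,-0.33,0.49]],[[0,0,0],[-0.11,-0.36,0.54]],[[0,0,0],[0,0,0]]])

```text
time: 12.48
tool_pos: [479.7, -186.2, 93.7]
tcp_rot: [-2.714, 0.452, -1.063]
contact_force: [-3.4, 0.6, 4.7]
grip_width: 15.7
finger_force: 29.8
```

Run:
```python
from dial import *
fs=[];ft=[]
for i in range(4):
    s=cam('side');t=cam('top');fs.append(s['frame'].astype(float));ft.append(t['frame'].astype(float))
s['frame']=np.mean(fs,0).round().astype(np.uint8);t['frame']=np.mean(ft,0).round().astype(np.uint8)
dial('d3',s,t)
```

```text
shift units [-0.03  0.07 -0.09] turn units [ -3.52 -11.37  16.97] tcp [ 479.8 -186.2   93.7] q [-0.83  0.63  1.67  0.55  1.23  1.61] F [-2.9 -0.3  4.8] t 12.875
cent 174.61417322834646 304.92913385826773 19 span 172 179 303 306
cent 181.84026258205688 302.40481400437636 13 span 180 183 301 304
cent 229.76349614395886 288.1002570694087 22 span 228 232 284 293
cent 227.42689434364993 294.45144076840984 45 span 222 230 286 297
```

View pics/d3.png

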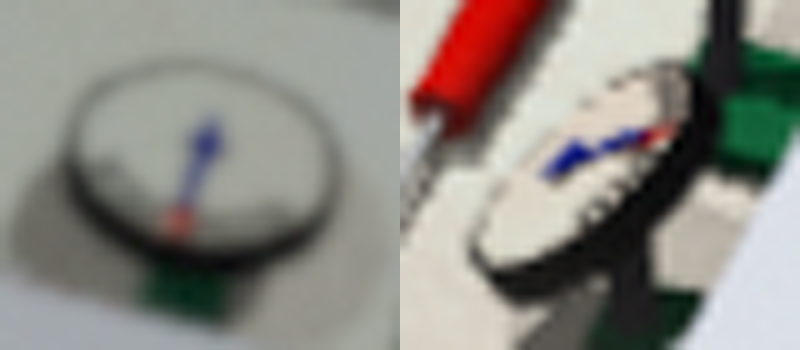

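>>> play_rows(rows=[[[0,0,0],[0,0,0]],[[0,0,0],[0,0,0]],[[0,0,0],[0,0,0]],[[0,0,0],[0,0,0]],[[0,0,0],[0,0,0]],[[-0.05,-0.17,0.25],[0,0,0]],[[-0.1,-0.33,0.49],[0,0,0]],[[-0.17,-0.55,0.82],[0,0,0]],[[-0.17,-0.55,0.82],[0,0,0]],[[-0.17,-0.55,0.82],[0,0,0]],[[-0.17,-0.55,0.82],[0,0,0]]], hand=1)

```text
time: 14.25
tool_pos: [454.8, -268.5, 215.2]
tcp_rot: [-2.716, 0.451, -1.066]
contact_force: [0.7, -0.3, 0.3]
grip_width: 91.6
finger_force: 0.0
```

>>> play_rows(rows=[[[-0.17,-0.55,0.82],[0,0,0]],[[-0.17,-0.55,0.82],[0,0,0]],[[0,-0.2,1],[0,0,0]],[[0,0,1],[0,0,0]],[[0,0,1],[0,0,0]],[[0,0,0],[0,0,0]]])

```text
time: 15.0
tool_pos: [445.0, -307.3, 355.3]
tcp_rot: [-2.715, 0.446, -1.066]
contact_force: [-0.3, -0.1, -0.5]
grip_width: 91.7
finger_force: 0.0
```

```bash
cat > ball.py <<'E'
from tgt import *
def ballpos():
    s=cam('side');t=cam('top'); r=[]
    for c,(r0,r1,c0,c1) in((s,(225,280,290,345)),(t,(180,220,235,300))):
        k=cv2.inRange(cv2.cvtColor(c['frame'],cv2.COLOR_RGB2HSV),(0,130,80),(7,255,255)); b=np.zeros_like(k); b[r0:r1,c0:c1]=k[r0:r1,c0:c1]
        m=cv2.moments(b,True); r.append([m['m01']/m['m00'],m['m10']/m['m00']]); print(m['m00'],np.round(r[-1],1))
    p,e=tri(s,r[0],t,r[1]); print('ball',p.round(1),round(e,1)); return p
y=-Y;z=-Z;Rd=np.stack([np.cross(y,z),y,z],1)
if __name__=='__main__':
    p=ballpos(); go(Rd,p)
E
python3 ball.py
```

```text
77.0 [262.  308.7]
35.0 [198.8 248.5]
ball [585.9 162.5 141.4] 2.4
shift units [ 4.71 15.64 -7.04] turn units [-3.42 -4.47 16.77] tcp [ 444.7 -306.7  352.6] q [-1.    0.48  1.15  0.48  1.9   1.8 ] F [ 0.4  0.2 -0.6] t 15.1
```

>>> play_rows(rows=[[[0,0,0.8],[-0.19,-0.248,0.932]],[[0,0,0.8],[-0.19,-0.248,0.932]],[[0.25,0.8,0.8],[-0.19,-0.248,0.932]],[[0.28,0.93,0],[-0.19,-0.248,0.932]],[[0.28,0.93,0],[-0.19,-0.248,0.932]],[[0.28,0.93,0],[-0.19,-0.248,0.932]],[[0.28,0.93,0],[-0.19,-0.248,0.932]],[[0.28,0.93,0],[-0.19,-0.248,0.932]],[[0.28,0.93,0],[-0.19,-0.248,0.932]],[[0.28,0.93,0],[-0.19,-0.248,0.932]],[[0.28,0.93,0],[-0.19,-0.248,0.932]],[[0.28,0.93,0],[-0.19,-0.248,0.932]]])

```text
time: 16.6
tool_pos: [528.1, -30.7, 423.5]
tcp_rot: [-2.886, 0.013, 0.492]
contact_force: [0.8, 0.0, -0.3]
grip_width: 91.7
finger_force: 0.0
```

>>> play_rows(rows=[[[0.28,0.93,0],[-0.19,-0.248,0.932]],[[0.28,0.93,0],[-0.19,-0.248,0.932]],[[0.28,0.93,0],[-0.19,-0.248,0.932]],[[0.28,0.93,-0.3],[-0.19,-0.248,0.932]],[[0.28,0.93,-0.9],[-0.19,-0.248,0.932]],[[0.28,0.93,-0.9],[-0.19,-0.248,0.932]],[[0.28,0.93,-0.9],[0,0,0]],[[0,0,0],[0,0,0]]])

```text
time: 17.6
tool_pos: [585.6, 165.2, 330.7]
tcp_rot: [-3.134, 0.005, 1.274]
contact_force: [-0.4, -0.3, 1.0]
grip_width: 91.5
finger_force: 0.0
```

```bash
python3 ball.py
```

```text
77.0 [261.9 308.8]
35.0 [198.8 248.4]
ball [585.7 162.7 142.2] 2.3
shift units [-0.03 -0.02 -6.4 ] turn units [ 0.01 -0.02 -0.01] tcp [586.6 163.4 334.2] q [ 0.15  0.46  1.09 -0.    1.6   0.45] F [-0.2 -0.2  0.6] t 17.7
```

>>> play_rows(rows=[[[-0.03,0,-0.9],[0,0,0]],[[0,0,-0.9],[0,0,0]],[[0,0,-0.9],[0,0,0]],[[0,0,-0.9],[0,0,0]],[[0,0,-0.9],[0,0,0]],[[0,0,-0.9],[0,0,0]],[[0,0,-0.7],[0,0,0]],[[0,0,-0.6],[0,0,0]],[[0,0,0],[0,0,0]]])

```text
time: 18.82
tool_pos: [585.8, 162.5, 133.6]
tcp_rot: [-3.14, 0.002, 1.27]
contact_force: [-0.4, -0.7, -0.8]
grip_width: 91.9
finger_force: 0.0
```

>>> play_rows(rows=[[[0,0,0],[0,0,0]],[[0,0,0],[0,0,0]],[[0,0,0],[0,0,0]],[[0,0,0],[0,0,0]],[[0,0,0],[0,0,0]],[[0,0,0],[0,0,0]],[[0,0,0],[0,0,0]],[[0,0,0],[0,0,0]],[[0,0,0],[0,0,0]]], hand=-1)

```text
time: 19.95
tool_pos: [586.5, 163.6, 134.0]
tcp_rot: [3.141, 0.001, 1.271]
contact_force: [4.8, -0.9, -1.3]
grip_width: 26.3
finger_force: 30.0
```

Run:
```python
from ball import *
o=get_obs(); print(o['grip_width'],o['finger_force'],o['moment'],X)
go(Rd,o['tool_pos'])
th0=np.arctan2(18,102); 
prev=np.zeros(2)
for i in range(1,25):
    th=th0+i*2.0/24; d=np.array([104*np.cos(th)-102,104*np.sin(th)-18]); s=d-prev; prev=d
    print(i,np.round(np.r_[X[:2]*s[0],s[1]]/30,2))
```

```text
26.310836943359025 29.99973624944687 [-0.30504248 -0.51769017  0.03619232] [0.29654157 0.95501994 0.        ]
shift units [0. 0. 0.] turn units [ 0.01  0.   -0.01] tcp [586.5 163.6 134. ] q [ 0.15  0.59  1.43 -0.    1.13  0.45] F [ 4.8 -0.9 -1.3] t 19.95
1 [-0.01 -0.05  0.28]
2 [-0.03 -0.08  0.28]
3 [-0.03 -0.1   0.27]
4 [-0.04 -0.12  0.26]
5 [-0.04 -0.14  0.25]
6 [-0.05 -0.16  0.23]
7 [-0.06 -0.18  0.22]
8 [-0.06 -0.2   0.2 ]
9 [-0.07 -0.21  0.18]
10 [-0.07 -0.23  0.16]
11 [-0.07 -0.24  0.14]
12 [-0.08 -0.25  0.12]
13 [-0.08 -0.26  0.1 ]
14 [-0.08 -0.27  0.08]
15 [-0.08 -0.27  0.05]
16 [-0.09 -0.27  0.03]
17 [-0.09 -0.28  0.01]
18 [-0.09 -0.28 -0.02]
19 [-0.08 -0.27 -0.04]
20 [-0.08 -0.27 -0.07]
21 [-0.08 -0.26 -0.09]
22 [-0.08 -0.25 -0.11]
23 [-0.08 -0.24 -0.13]
24 [-0.07 -0.23 -0.15]
```

>>> play_rows(rows=[[[-0.01,-0.05,0.28],[0,0,0]],[[-0.03,-0.08,0.28],[0,0,0]],[[-0.03,-0.1,0.27],[0,0,0]],[[-0.04,-0.12,0.26],[0,0,0]],[[-0.04,-0.14,0.25],[0,0,0]],[[-0.05,-0.16,0.23],[0,0,0]],[[-0.06,-0.18,0.22],[0,0,0]],[[-0.06,-0.2,0.2],[0,0,0]],[[0,0,0],[0,0,0]]])

```text
time: 21.08
tool_pos: [576.8, 131.9, 193.9]
tcp_rot: [3.141, 0.002, 1.27]
contact_force: [5.5, -2.2, -3.6]
grip_width: 26.4
finger_force: 30.0
```

Run:
```python
from h import *
s=cam('side');t=cam('top'); o=get_obs(); print(o['grip_width'],o['finger_force'],o['contact_force'],o['tool_pos'])
z=lambda i,k:cv2.resize(i,None,fx=k,fy=k,interpolation=cv2.INTER_CUBIC)
cv2.imwrite('pics/b1.png',np.hstack([z(s['frame'][185:285,270:370,::-1],4),z(t['frame'][155:255,235:335,::-1],4)]))
```

```text
26.380715876299856 29.999505579471588 [ 5.00541217 -2.21263447 -3.41834601] [576.90315015 132.12534372 193.67202165]
```

View pics/b1.png

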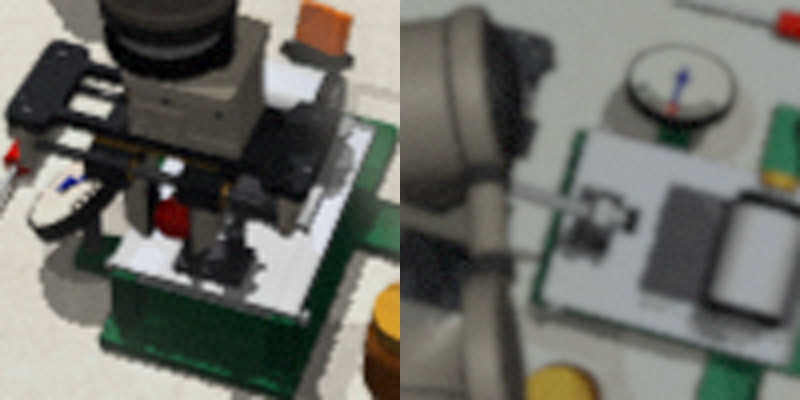

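>>> play_rows(rows=[[[-0.07,-0.21,0.18],[0,0,0]],[[-0.07,-0.23,0.16],[0,0,0]],[[-0.07,-0.24,0.14],[0,0,0]],[[-0.08,-0.25,0.12],[0,0,0]],[[-0.08,-0.26,0.1],[0,0,0]],[[-0.08,-0.27,0.08],[0,0,0]],[[-0.08,-0.27,0.05],[0,0,0]],[[-0.09,-0.27,0.03],[0,0,0]],[[-0.09,-0.28,0.01],[0,0,0]],[[0,0,0],[0,0,0]]])

```text
time: 22.42
tool_pos: [555.9, 63.7, 220.5]
tcp_rot: [3.139, 0.001, 1.27]
contact_force: [5.9, -1.5, -0.0]
grip_width: 26.5
finger_force: 30.0
```

>>> play_rows(rows=[[[-0.09,-0.28,-0.02],[0,0,0]],[[-0.08,-0.27,-0.04],[0,0,0]],[[-0.08,-0.27,-0.07],[0,0,0]],[[-0.08,-0.26,-0.09],[0,0,0]],[[0,0,0],[0,0,0]]])

```text
time: 23.05
tool_pos: [545.9, 30.8, 214.2]
tcp_rot: [3.139, 0.002, 1.27]
contact_force: [4.3, -3.5, 3.8]
grip_width: 26.6
finger_force: 30.0
```

>>> play_rows(rows=[[[-0.08,-0.25,-0.11],[0,0,0]],[[-0.08,-0.24,-0.13],[0,0,0]],[[0,0,0],[0,0,0]]])

```text
time: 23.42
tool_pos: [541.4, 15.9, 206.8]
tcp_rot: [3.138, 0.002, 1.27]
contact_force: [5.2, -4.9, 4.3]
grip_width: 26.1
finger_force: 30.0
```

>>> play_rows(rows=[[[-0.07,-0.23,-0.15],[0,0,0]],[[0,0,0],[0,0,0]]])

```text
time: 23.68
tool_pos: [539.2, 9.0, 202.3]
tcp_rot: [3.138, 0.002, 1.27]
contact_force: [5.1, -4.8, 3.2]
grip_width: 26.2
finger_force: 30.0
```

>>> play_rows(rows=[[[-0.04,-0.11,-0.08],[0,0,0]],[[0,0,0],[0,0,0]]])

```text
time: 23.92
tool_pos: [538.6, 6.8, 200.8]
tcp_rot: [3.137, -0.0, 1.271]
contact_force: [5.4, -0.4, 8.2]
grip_width: 26.5
finger_force: 30.0
```

>>> play_rows(rows=[[[0,0,0],[0,0,0]],[[0,0,0],[0,0,0]],[[0,0,0],[0,0,0]],[[0,0,0],[0,0,0]],[[0,0,0],[0,0,0]],[[0,0,0],[0,0,0]],[[0,0,0.3],[0,0,0]],[[0,0,0.7],[0,0,0]],[[0,0,0.9],[0,0,0]],[[0,0,0.9],[0,0,0]],[[0,0,0.9],[0,0,0]],[[0,0,0.9],[0,0,0]]], hand=1)

```text
time: 25.42
tool_pos: [537.0, 7.1, 338.7]
tcp_rot: [3.141, 0.001, 1.271]
contact_force: [0.9, -0.6, 0.0]
grip_width: 91.5
finger_force: 0.0
```

>>> play_rows(rows=[[[-0.8,0.3,0.6],[0,0,0]],[[-0.8,0.3,0.6],[0,0,0]],[[-0.8,0.3,0.6],[0,0,0]],[[-0.8,0.6,0.3],[0,0,0]],[[-0.7,0.9,0],[0,0,0]],[[-0.3,0.9,0],[0,0,0]],[[0,0.9,0],[0,0,0]],[[0,0.9,0],[0,0,0]],[[0,0.9,0],[0,0,0]],[[0,0.9,0],[0,0,0]],[[0,0,0],[0,0,0]]])

```text
time: 26.8
tool_pos: [410.8, 215.2, 400.4]
tcp_rot: [-3.141, 0.001, 1.274]
contact_force: [0.4, -1.4, -0.6]
grip_width: 91.8
finger_force: 0.0
```

Run:
```python
from ball import *
s=cam('side');t=cam('top'); o=get_obs(); print(o['time'],o['contact_force'],o['tool_pos'])
z=lambda i,k:cv2.resize(i,None,fx=k,fy=k,interpolation=cv2.INTER_CUBIC)
cv2.imwrite('pics/b2.png',np.hstack([z(s['frame'][185:285,270:370,::-1],4),z(t['frame'][155:255,260:360,::-1],4)]))
r=[]
for c,(r0,r1,c0,c1) in((s,(170,280,300,370)),(t,(180,240,270,350))):
    k=cv2.inRange(cv2.cvtColor(c['frame'],cv2.COLOR_RGB2HSV),(0,130,80),(7,255,255)); b=np.zeros_like(k); b[r0:r1,c0:c1]=k[r0:r1,c0:c1]
    m=cv2.moments(b,True); r.append([m['m01']/m['m00'],m['m10']/m['m00']]); print(m['m00'],np.round(r[-1],1))
p,e=tri(s,r[0],t,r[1]); d=p-[585.7,162.6,142]; print('ball',p.round(1),e,'moved X,Y,Z',(d@X).round(1),(d@Y).round(1),d[2].round(1),'expect -162,0,67')
```

```text
26.9 [ 1.22608307 -0.08507127 -0.23406832] [410.9412251  213.78559699 400.37450601]
55.0 [203.6 330.1]
51.0 [211.2 299.9]
ball [538.3   7.2 204.7] 1.9594871378703698 moved X,Y,Z -162.5 -0.8 62.7 expect -162,0,67
```

View pics/b2.png

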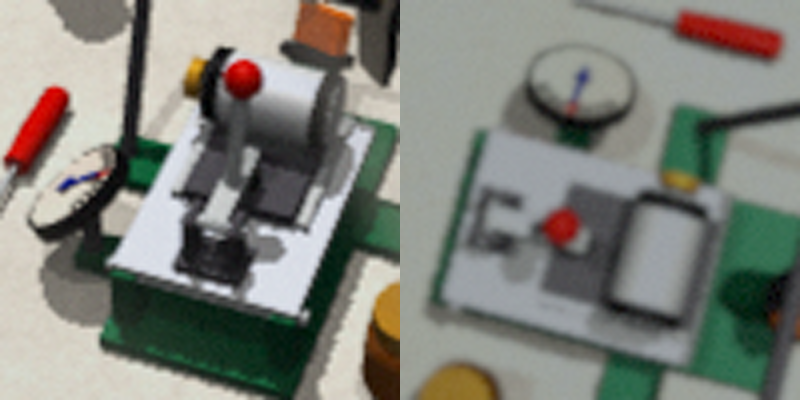

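The clamp is closed: the ball is at side crop (243,78) and top crop (563,227), and it moved as expected. The needle is on the red mark and the motor is still in place.

```bash
python3 -c "
from plant import bot; print(bot.close_job())"
```

```text
the job is handed in; nothing more can be done
None
```

The job is handed in: the last pictures show the dial needle on the red mark, the clamp closed on the motor's foot plate and the motor in place, with the gripper clear. The hand-in gave no verdict, and I could not measure the pad's press on the motor.

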